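Thread the return spring onto the button press

TASK

The button press on the counter has its head off for service. Pick up the wide yellow coil spring, thread it over the upright steel guide rod of the green press base and lower it in the gripper, turning it a little if the coils catch, until it stands fully down on its seat; do not drop it on, then let go. Leave the thin red spring, which does not fit, standing where it is.

Things in the scene. Friction and masses are not known exactly. Their poses are not given: they have to be found in the camera images.
- wide_spring: the yellow compression spring, stiff and practically rigid, standing upright on the counter: 41 mm outside diameter, 32 mm clear inside, 60 mm tall, wire 4.6 mm, 60 g, flat closed turns at both ends. Origin at the centre of its lower end, z up along its axis. It can be gripped across its diameter anywhere, best 40 to 45 mm above its lower end; its yaw does not matter.
- thin_spring: the thin red compression spring, standing upright on the counter: 21 mm outside diameter, 13 mm clear inside (too narrow for the rod), 56 mm tall. Origin at the centre of its lower end, z up. Either spring may stand in either place.
- press_base: the green cast base of the button press, fixed to the counter: 105 mm along its x, 170 mm along its y, 22 mm thick, origin at the centre of its underside. The guide rod stands at y = -40 mm; a low brass die (40 mm across, top 34 mm above the counter) at y = +45 mm. The removed green head with a ball knob stands farther back and is not needed.
- rod_foot (a point): the foot of the guide rod: centre of the top face of the round dark seat (60 mm across, 4 mm thick), 26 mm above the counter, on the rod's axis; here the lower end of the spring comes to rest. z up along the rod.
- rod_tip (a point): the top of the guide rod, 64 mm above rod_foot (90 mm above the counter), on its axis. The bright steel rod is vertical, 16 mm in diameter, its last 8 mm tapering to 8 mm.

How it is judged:
By the outcome, as a careful person would: the job done as asked, in the order asked, and still so for the second after the job is handed in, with the robot touching nothing.
It also fails if it takes over 38 s, if anything falls off the work surface, if the arm or the gripper's body presses on something with over 40 N, if the wrist force passes 120 N, or if a joint passes its speed limit or range.

ROBOT

A 6-joint arm with a two-finger parallel gripper is mounted at the origin on a cart in front of the work surface, level with it; the furniture and walls round the work are solid. World frame = base frame: x ahead of the robot, y to its left, z up, the work surface at z = 0. Lengths are in m, angles in rad, forces in N, time in s.
With the tool pointing down it reaches from about 0.25 to 0.725 m from the base axis. Payload 4 kg.
Tool frame: the origin (TCP) lies midway between the tips of the shut fingers; the grasp point (between the pads) lies bot.tcp_to_grasp behind it (bot.tcp_to_grasp is the distance from the TCP to the grasp point, in m); z points along the fingers, y is the line along which they close (so a half turn about z gives the same grasp; the last joint's range is limited). The gripper opens to 85 mm and grips with 20 to 120 N. Pads are 22 mm wide; open, the fingers measure 114 mm over their backs; the gripper's body (76 mm by 85 mm) begins 54 mm behind the grasp point. The pads swing forward as they close: fully open they stand 13 mm farther back than shut.
Start: joints at [-1.252, 0.241, 0.005, 1.335, 0, 1.571], TCP at [0.157, -0.475, 0.231] pointing down, gripper open.
Joint ranges: [-2.72, 2.72], [-1.05, 1.87], [-1.09, 1.28], [-1.99, 2.15], [-1.42, 1.44], [-3.14, 3.14]. Speed limits (rad/s): [2.79, 2.79, 3.14, 3.14, 3.14, 3.14].

INTERFACE

Orientations are given as a unit quaternion [x, y, z, w].
In Python, from workcell import readout, camera, bot gives the robot as it stands. The module is installed in compiled form; this text tells all that it offers.
- The arm moves only by the tool jog_arm, never from a script. Its argument "motion" is a list of rows, each an object of numbers: "x", "y", "z": the shift along the tool's x, y, z in mm; "spin": the turn about the tool's z in degrees; "fingers": the closure, from -1 (fully open) to 1 (shut). A call has 1 to 8 rows; each row is the pose to reach, as a shift and turn from the pose commanded when the call began, along the tool's axes at that moment; what a row does not reach only later rows make up. A row lasts 1/8 s, in which the tool goes at most 62.5 mm and 10.7 degrees, less where a joint would pass 70% of its speed; a pose out of reach is approached as far as the arm can. A call with a gripper value outside its range is refused whole. The fingers move at their own pace and stop on an object; the grip force is fixed at half the most. Time passes only in rows, so rows that repeat a pose let the fingers close. It gives the time, the measured TCP pose, the force, the opening and the grip force at its end, in the units of the state.
- readout.get_obs(): the state, without advancing time (a new reading comes with each control period).
- camera(name): name is "scene" or "top" or "wrist"; returns a dict with "pixels" (400x640x3 uint8, red, green, blue), "K" (3x3 intrinsics, pixels), "rvec" (rotation vector, rad) and "tvec" (3), from world to camera coordinates, as OpenCV has them. Camera axes: x right, y down, z forward; pixel columns grow to the right and rows downward; lengths in m; the calibration is good to about 2 mm. A picture is of the moment at which its call begins. There is no depth.
- bot.job_done(): hands the job in; it is judged then, once.
The state is a dict: "clock": time; "joint_pos": joint angles; "joint_vel": joint speeds; "tau": joint torques, N m; "eef_pos": TCP position; "tool_rot": TCP orientation; "ft_force": force on the tool from outside, world axes, zero at the start; "ft_torque": the same for the moment, N m; "grip_width": finger opening in m; "grasp_force": force on a finger pad.
Only numpy, scipy, OpenCV 4.12 (cv2) and the standard library are available. Lean on these libraries where they do the work, as an engineer would, in place of code of your own. Each camera call takes 0.05 s, during which the arm holds its last target. There are 200 camera calls.

## Working session

There is one attempt and no reset: what is moved stays moved. The work goes in short steps, Python scripts to look and compute and a tool call to move; the robot and the scene stay as the last step left them, time stands still between calls to the robot, and variables do not carry over. Pictures are saved under pics/ and viewed, at most 10 in all, crops included, and the job is handed in when it is done.

Besides the shell and the picture viewer there is one more tool, called as name([rows], argument=value, ...), one row to a line, values as JSON. jog_arm: Moves the arm, as the interface text tells. Its arguments: {"type":"object","properties":{"motion":{"type":"array"}},"required":["motion"]}

```bash
mkdir -p pics; cat > h.py <<'E'
import numpy as np, cv2
from workcell import readout, camera, bot
def cam(n,save=None):
    c=camera(n); c['R']=cv2.Rodrigues(np.array(c['rvec'],float))[0]; c['t']=np.array(c['tvec'],float).ravel(); c['K']=np.array(c['K'])
    if save: cv2.imwrite(f'pics/{save}.png',c['pixels'][:,:,::-1])
    c['hsv']=cv2.cvtColor(c['pixels'],cv2.COLOR_RGB2HSV); return c
def ray(c,u,v):
    d=c['R'].T@np.linalg.inv(c['K'])@np.array([u,v,1.]); return -c['R'].T@c['t'], d
def onz(c,u,v,z):
    o,d=ray(c,u,v); return o+d*(z-o[2])/d[2]
def proj(c,p):
    q=c['K']@(c['R']@np.array(p,float)+c['t']); return q[:2]/q[2]
def blobs(c,lo,hi,amin=60):
    m=cv2.inRange(c['hsv'],lo,hi); m=cv2.morphologyEx(m,cv2.MORPH_CLOSE,np.ones((5,5)))
    n,l,s,ce=cv2.connectedComponentsWithStats(m); return [(s[i].tolist(),ce[i].round(1).tolist()) for i in range(1,n) if s[i][4]>amin]
Y=((20,100,80),(35,255,255)); G=((40,60,30),(90,255,255)); R=((0,130,60),(8,255,255))
E
python3 - <<'E'
from h import *
o=readout.get_obs(); print(o['eef_pos'],o['tool_rot'],o['grip_width'],bot.tcp_to_grasp)
for n in('scene','top'):
    c=cam(n,n+'0'); print(n,ray(c,320,200))
    for k in(Y,G,R): print(blobs(c,*k))
E
```

```text
[ 0.15653232 -0.47419301  0.23039649] [ 9.87321396e-01  1.58730372e-01 -1.57086954e-04 -1.05152442e-03] 0.08547502154865505 0.0187
scene (array([-0.40698872, -0.66621183,  0.70854707]), array([ 0.73792092,  0.42918477, -0.52086306]))
[([186, 182, 20, 13, 205], [195.2, 187.9]), ([237, 185, 15, 10, 118], [244.0, 189.4]), ([326, 222, 19, 32, 497], [334.8, 237.3])]
[([0, 47, 14, 48, 334], [4.2, 77.1]), ([436, 178, 17, 33, 395], [443.8, 194.8]), ([221, 182, 70, 40, 1266], [255.7, 201.8])]
[([224, 0, 16, 71, 787], [231.9, 31.2]), ([222, 159, 8, 11, 67], [224.8, 164.0]), ([415, 243, 11, 24, 170], [419.8, 254.7])]
top (array([ 0.39561755, -0.15526311,  0.95038794]), array([ 0.06356389, -0.02831615, -0.99758988]))
[([183, 171, 18, 18, 248], [191.4, 179.5]), ([116, 187, 26, 24, 484], [128.6, 198.4]), ([328, 202, 22, 20, 216], [338.9, 211.3])]
[([397, 59, 27, 31, 538], [410.4, 75.2]), ([172, 155, 83, 56, 2956], [211.9, 182.7])]
[([420, 187, 14, 8, 79], [426.7, 190.5])]
```

```bash
python3 -c "
import cv2,numpy as np
cv2.imwrite('pics/both.png',cv2.resize(np.vstack([cv2.imread('pics/scene0.png'),cv2.imread('pics/top0.png')]),(480,600)))"
```

```text
(no output)
```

View pics/top0.png

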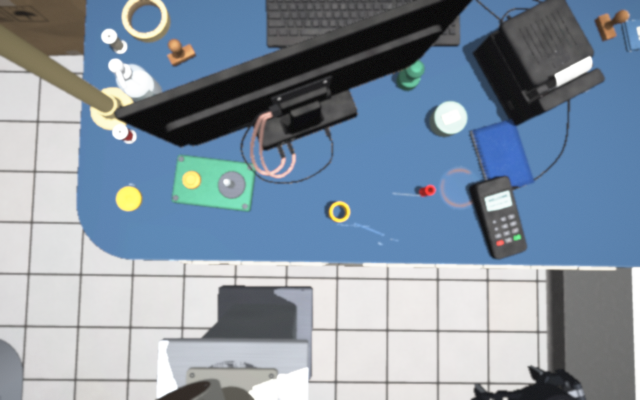

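View pics/scene0.png

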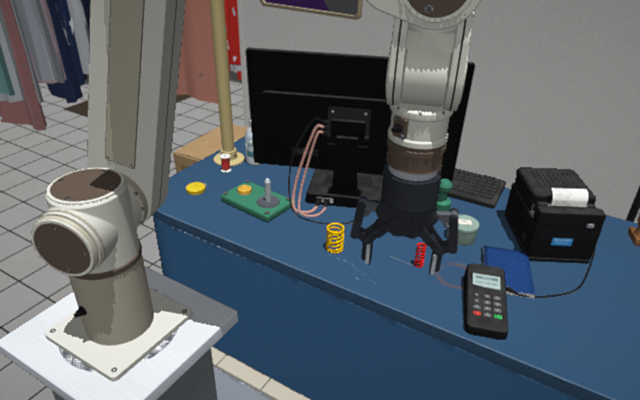

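The top view shows the yellow spring at (339,211), the red one at (428,190), and the green base at (213,183) with the rod near (232,184), in front of the monitor. The scene view shows the spring at (335,238) and the rod at (267,190).

```bash
python3 - <<'E'
from h import *
t=cam('top');s=cam('scene')
m=cv2.inRange(t['hsv'],*Y); m[:, :320]=0; m[:,360:]=0
p=cv2.findNonZero(m); (cc,r)=cv2.minEnclosingCircle(p); print('circle',cc,r, onz(t,*cc,.06),onz(t,*cc,.03))
for n,u,v in(('scene bottom',336,251),('scene top',336,225)): print(n,onz(s,u,v,0 if 'b' in n else .06))
g=cv2.inRange(t['hsv'],*G); g[:150]=0; g=cv2.morphologyEx(g,cv2.MORPH_OPEN,np.ones((3,3)))
k=max(cv2.findContours(g,0,2)[0],key=cv2.contourArea); rc=cv2.minAreaRect(k);b=cv2.boxPoints(rc)
w=np.array([onz(t,*q,.022) for q in b]);print(w.round(4),np.linalg.norm(w[1]-w[0]),np.linalg.norm(w[2]-w[1])); c=w.mean(0)
a=w[1]-w[0]; a2=w[2]-w[1]; a=a if np.linalg.norm(a)>np.linalg.norm(a2) else a2; a/=np.linalg.norm(a)
a=a if a[1]>0 else -a
foot=c-a*.04; print('c',c,'foot',foot)
print('die',onz(t,191.4,179.5,.034),'pred',c+a*.045)
for z in(.026,.09):
  q=foot.copy();q[2]=z;print(z,proj(t,q),proj(s,q))
for n,c_,x,y in(('t',t,170,150),('s',s,215,165)):
  cv2.imwrite(f'pics/{n}c.png',cv2.resize(c_['pixels'][y:y+65,x:x+95,::-1],None,fx=4.2,fy=4.2,interpolation=2))
cv2.imwrite('pics/crop.png',np.hstack([cv2.imread('pics/tc.png'),cv2.imread('pics/sc.png')]))
E
```

```text
circle (338.5301208496094, 211.3674774169922) 10.596489906311035 [ 0.42963092 -0.21909637  0.06      ] [ 0.43077693 -0.22124712  0.03      ]
scene bottom [ 0.42311153 -0.23009809  0.        ]
scene top [ 0.43802667 -0.21885925  0.06      ]
[[ 0.4446  0.1358  0.022 ]
 [ 0.5479  0.1278  0.022 ]
 [ 0.5313 -0.0419  0.022 ]
 [ 0.4279 -0.0327  0.022 ]] 0.10359221280165633 0.1705421596465602
c [0.48792573 0.04725367 0.022     ] foot [0.48404518 0.00744235 0.022     ]
die [0.49220335 0.09105443 0.034     ] pred [0.49229136 0.0920414  0.022     ]
0.026 [231.70763338 184.50531411] [267.8856332  200.48303815]
0.09 [226.10454235 181.3235103 ] [267.13652131 178.77074185]
```

View pics/crop.png

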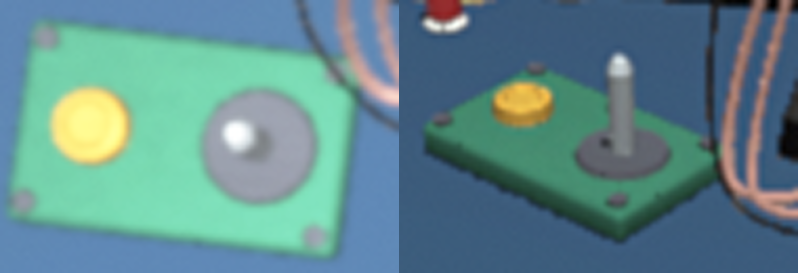

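The crops agree with the prediction: the rod tip is at top pixel (226.7,182.4) and the seat at (231.7,184.5). Next I go above the spring.

jog_arm([
  {"x": 55, "y": -25, "z": 0},
  {"x": 110, "y": -50, "z": 0},
  {"x": 165, "y": -75, "z": 10},
  {"x": 220, "y": -100, "z": 30},
  {"x": 275, "y": -126, "z": 60},
  {"x": 339, "y": -155, "z": 90},
  {"x": 339, "y": -155, "z": 90},
  {"x": 339, "y": -155, "z": 90},
])

```text
validation failed for argument at $.mo...
```

```bash
python3 - <<'E'
from h import *
o=readout.get_obs(); print(o['clock'],o['eef_pos'],o['tool_rot'],o['joint_pos'].round(2) if hasattr(o['joint_pos'],'round') else o['joint_pos'],o['ft_force'])
w=cam('wrist','w1'); print(ray(w,320,200)); print(blobs(w,*Y),proj(w,[.43,-.2205,.06]),proj(w,[.43,-.2205,0]))
t=cam('top','t1');s=cam('scene')
print(blobs(t,*Y),blobs(s,*Y))
# cable, monitor
for v in range(150,206,8):
  o1,d1=ray(t,243,150);o2,d2=ray(s,290,v)
  A=np.c_[d1,-d2];l=np.linalg.lstsq(A,o2-o1,rcond=None)[0];p,q=o1+l[0]*d1,o2+l[1]*d2;print(v,((p+q)/2).round(3),np.linalg.norm(p-q).round(3))
for z in(.2,.3,.4,.5):print('mon',onz(t,180,145,z),onz(t,300,100,z))
E
```

```text
0.2 [ 0.15659023 -0.47444877  0.23074648] [ 9.87324361e-01  1.58714132e-01 -1.09179970e-04 -6.46161193e-04] [-1.25  0.24  0.    1.34 -0.    1.57] [ 1.05060363 -0.34821124  0.89840636]
(array([ 0.21906091, -0.45326906,  0.37418638]), array([-0.23645195, -0.06996208, -0.9692135 ]))
[] [ 105.58299312 -280.15774619] [ 148.76823939 -201.20526009]
[([183, 171, 18, 18, 246], [191.4, 179.5]), ([116, 187, 26, 24, 483], [128.7, 198.4]), ([328, 202, 22, 20, 217], [338.8, 211.3])] [([186, 182, 20, 13, 204], [195.3, 187.9]), ([237, 185, 15, 10, 118], [244.0, 189.4]), ([326, 222, 19, 32, 496], [334.8, 237.3])]
150 [ 0.533 -0.033  0.161] 0.006
158 [ 0.538 -0.029  0.136] 0.005
166 [ 0.543 -0.025  0.11 ] 0.005
174 [ 0.548 -0.021  0.083] 0.004
182 [ 0.553 -0.018  0.056] 0.004
190 [ 0.558 -0.013  0.028] 0.003
198 [ 0.563 -0.009 -0.001] 0.002
mon [0.53449748 0.06827281 0.2       ] [ 0.61913021 -0.13831958  0.2       ]
mon [0.51598973 0.03848343 0.3       ] [ 0.58934393 -0.14057755  0.3       ]
mon [0.49748198 0.00869405 0.4       ] [ 0.55955765 -0.14283552  0.4       ]
mon [ 0.47897423 -0.02109533  0.5       ] [ 0.52977137 -0.14509348  0.5       ]
```

View pics/w1.png

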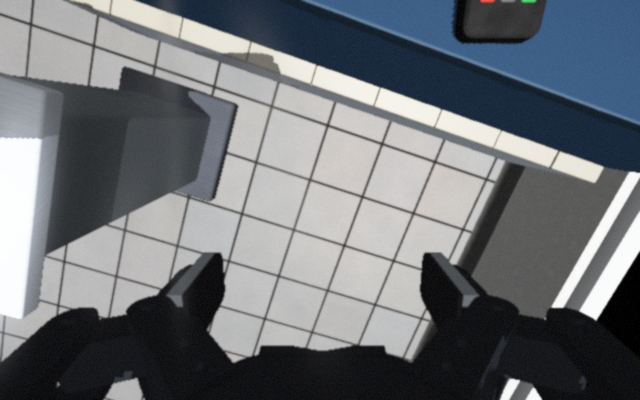

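The wrist view shows floor and the counter edge, so the arm hasn't moved: the call was refused. I'll include every field in each row.

jog_arm([
  {"x": 55, "y": -25, "z": 0, "spin": 0, "fingers": -1},
  {"x": 110, "y": -50, "z": 0, "spin": 0, "fingers": -1},
  {"x": 165, "y": -75, "z": 10, "spin": 0, "fingers": -1},
  {"x": 220, "y": -100, "z": 30, "spin": 0, "fingers": -1},
  {"x": 275, "y": -126, "z": 60, "spin": 0, "fingers": -1},
  {"x": 339, "y": -155, "z": 90, "spin": 0, "fingers": -1},
  {"x": 339, "y": -155, "z": 90, "spin": 0, "fingers": -1},
  {"x": 339, "y": -155, "z": 90, "spin": 0, "fingers": -1},
])

```text
clock: 1.35
eef_pos: [0.4302, -0.2206, 0.1407]
tool_rot: [0.987, 0.16, -0.001, -0.0]
ft_force: [0.3, 0.0, 0.9]
grip_width: 0.0853
grasp_force: 0.0
```

```bash
python3 - <<'E'
from h import *
o=readout.get_obs(); print(o['eef_pos'],np.round(o['joint_pos'],2))
w=cam('wrist','w2'); print(blobs(w,*Y),proj(w,[.43,-.2205,.06]),proj(w,[.43,-.2205,0]),proj(w,o['eef_pos']))
m=cv2.inRange(w['hsv'],*Y);p=cv2.findNonZero(m).reshape(-1,2);print(p.min(0),p.max(0))
E
```

```text
[ 0.43023173 -0.22058494  0.14073874] [-0.47  0.27 -0.2   1.1  -0.    2.35]
[([293, 169, 56, 68, 2407], [320.9, 205.1])] [322.99786535 212.24593232] [322.87665856 193.12517751] [323.6272927  260.07378263]
[293 169] [348 236]
```

View pics/w2.png

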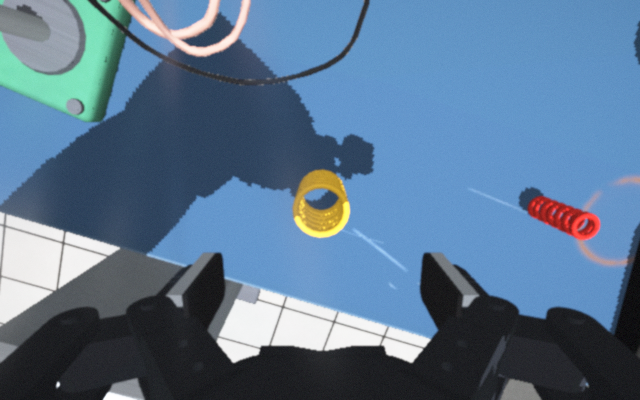

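The wrist view shows the spring's top ring centred at about (321,209), between the fingers (predicted (323,212), so about 2 mm off). The cable loop and the green base are at upper left. Now I descend and grip.

jog_arm([
  {"x": 2, "y": -1, "z": 40, "spin": 0, "fingers": -1},
  {"x": 2, "y": -1, "z": 80, "spin": 0, "fingers": -1},
  {"x": 2, "y": -1, "z": 105, "spin": 0, "fingers": -1},
  {"x": 2, "y": -1, "z": 120, "spin": 0, "fingers": -1},
  {"x": 2, "y": -1, "z": 120, "spin": 0, "fingers": -1},
  {"x": 2, "y": -1, "z": 120, "spin": 0, "fingers": 0},
  {"x": 2, "y": -1, "z": 120, "spin": 0, "fingers": 1},
  {"x": 2, "y": -1, "z": 120, "spin": 0, "fingers": 1},
])

```text
clock: 2.4
eef_pos: [0.4325, -0.2201, 0.0225]
tool_rot: [0.987, 0.159, 0.001, 0.001]
ft_force: [-1.0, -0.0, 4.3]
grip_width: 0.039
grasp_force: 59.6
```

jog_arm([
  {"x": 0, "y": 0, "z": 0, "spin": 0, "fingers": 1},
  {"x": 0, "y": 0, "z": 0, "spin": 0, "fingers": 1},
  {"x": 0, "y": 0, "z": 0, "spin": 0, "fingers": 1},
  {"x": 0, "y": 0, "z": 0, "spin": 0, "fingers": 1},
])

```text
clock: 2.9
eef_pos: [0.4324, -0.2201, 0.0225]
tool_rot: [0.987, 0.159, 0.001, 0.001]
ft_force: [-1.1, 0.3, 5.8]
grip_width: 0.0393
grasp_force: 59.5
```

jog_arm([
  {"x": 0, "y": 0, "z": -20, "spin": 0, "fingers": 1},
  {"x": 0, "y": 0, "z": -60, "spin": 0, "fingers": 1},
  {"x": 0, "y": 0, "z": -100, "spin": 0, "fingers": 1},
  {"x": 0, "y": 0, "z": -120, "spin": 0, "fingers": 1},
  {"x": 0, "y": 0, "z": -120, "spin": 0, "fingers": 1},
  {"x": 0, "y": 0, "z": -120, "spin": 0, "fingers": 1},
])

```text
clock: 3.65
eef_pos: [0.431, -0.2194, 0.1403]
tool_rot: [0.987, 0.159, -0.001, -0.0]
ft_force: [0.6, -0.4, -0.7]
grip_width: 0.039
grasp_force: 60.3
```

```bash
python3 - <<'E'
from h import *
o=readout.get_obs(); print(o['clock'],o['eef_pos'],o['grip_width'])
t=cam('top');s=cam('scene','s3'); w=cam('wrist','w3')
def tri(a,b):
  o1,d1=ray(t,*a);o2,d2=ray(s,*b);l=np.linalg.lstsq(np.c_[d1,-d2],o2-o1,rcond=None)[0];p,q=o1+l[0]*d1,o2+l[1]*d2;return ((p+q)/2).round(3),np.linalg.norm(p-q).round(3)
for a in((170,143),(126,115),(120,118)):
  for b in((255,163),(250,150),(248,50)): print(a,b,tri(a,b))
cv2.imwrite('pics/v3.png',np.hstack([s['pixels'][30:280,170:490,::-1],w['pixels'][100:350,160:480,::-1]]))
E
```

```text
3.65 [ 0.43096515 -0.21938442  0.14034661] 0.03902764359398355
(170, 143) (255, 163) (array([0.567, 0.121, 0.068]), np.float64(0.017))
(170, 143) (250, 150) (array([0.554, 0.114, 0.113]), np.float64(0.001))
(170, 143) (248, 50) (array([0.49 , 0.033, 0.404]), np.float64(0.031))
(126, 115) (255, 163) (array([0.647, 0.213, 0.014]), np.float64(0.064))
(126, 115) (250, 150) (array([0.63 , 0.202, 0.064]), np.float64(0.042))
(126, 115) (248, 50) (array([0.536, 0.087, 0.387]), np.float64(0.006))
(120, 118) (255, 163) (array([0.642, 0.217, 0.017]), np.float64(0.078))
(120, 118) (250, 150) (array([0.625, 0.207, 0.066]), np.float64(0.055))
(120, 118) (248, 50) (array([0.534, 0.09 , 0.388]), np.float64(0.003))
```

View pics/v3.png

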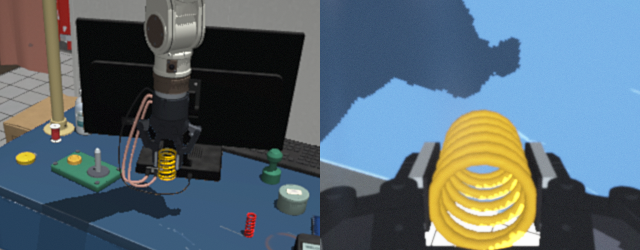

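The spring is held upright and centred in the gripper. The monitor back is about 90 mm from the rod, too close for the wrist camera on tool +x. I'll turn the tool half round first so the camera faces the robot.

jog_arm([
  {"x": 0, "y": 0, "z": -10, "spin": -10, "fingers": 1},
  {"x": 0, "y": 0, "z": -20, "spin": -20, "fingers": 1},
  {"x": 0, "y": 0, "z": -20, "spin": -30, "fingers": 1},
  {"x": 0, "y": 0, "z": -20, "spin": -40, "fingers": 1},
  {"x": 0, "y": 0, "z": -20, "spin": -50, "fingers": 1},
  {"x": 0, "y": 0, "z": -20, "spin": -60, "fingers": 1},
  {"x": 0, "y": 0, "z": -20, "spin": -70, "fingers": 1},
  {"x": 0, "y": 0, "z": -20, "spin": -80, "fingers": 1},
])

```text
clock: 4.8
eef_pos: [0.4311, -0.2195, 0.1602]
tool_rot: [0.652, 0.758, -0.0, -0.001]
ft_force: [0.1, 0.6, -1.1]
grip_width: 0.0391
grasp_force: 60.2
```

jog_arm([
  {"x": 0, "y": 0, "z": 0, "spin": -10, "fingers": 1},
  {"x": 0, "y": 0, "z": 0, "spin": -20, "fingers": 1},
  {"x": 0, "y": 0, "z": 0, "spin": -30, "fingers": 1},
  {"x": 0, "y": 0, "z": 0, "spin": -40, "fingers": 1},
  {"x": 0, "y": 0, "z": 0, "spin": -50, "fingers": 1},
  {"x": 0, "y": 0, "z": 0, "spin": -60, "fingers": 1},
  {"x": 0, "y": 0, "z": 0, "spin": -70, "fingers": 1},
  {"x": 0, "y": 0, "z": 0, "spin": -80, "fingers": 1},
])

```text
clock: 5.8
eef_pos: [0.4311, -0.2195, 0.1602]
tool_rot: [0.012, 1.0, 0.0, -0.001]
ft_force: [-0.7, -0.1, -0.5]
grip_width: 0.0388
grasp_force: 60.2
```

jog_arm([
  {"x": 0, "y": 0, "z": 0, "spin": -10, "fingers": 1},
  {"x": 0, "y": 0, "z": 0, "spin": -20, "fingers": 1},
  {"x": 0, "y": 0, "z": 0, "spin": -20, "fingers": 1},
  {"x": 0, "y": 0, "z": 0, "spin": -20, "fingers": 1},
])

```text
clock: 6.3
eef_pos: [0.4314, -0.2197, 0.1608]
tool_rot: [-0.158, 0.988, 0.0, -0.0]
ft_force: [-0.4, 0.6, 0.4]
grip_width: 0.039
grasp_force: 60.2
```

jog_arm([
  {"x": -20, "y": 33, "z": 0, "spin": 0, "fingers": 1},
  {"x": -45, "y": 74, "z": 0, "spin": 0, "fingers": 1},
  {"x": -70, "y": 115, "z": 0, "spin": 0, "fingers": 1},
  {"x": -95, "y": 156, "z": 0, "spin": 0, "fingers": 1},
  {"x": -112, "y": 184, "z": 0, "spin": 0, "fingers": 1},
  {"x": -121, "y": 199, "z": 0, "spin": 0, "fingers": 1},
  {"x": -121, "y": 199, "z": 0, "spin": 0, "fingers": 1},
  {"x": -121, "y": 199, "z": 0, "spin": 0, "fingers": 1},
])

```text
clock: 7.3
eef_pos: [0.4839, 0.0061, 0.1612]
tool_rot: [-0.158, 0.987, -0.0, -0.0]
ft_force: [0.5, -0.2, -0.1]
grip_width: 0.0388
grasp_force: 60.4
```

```bash
cat > chk.py <<'E'
from h import *; import sys
n=sys.argv[1]
o=readout.get_obs(); p=np.array(o['eef_pos']); print(o['clock'],p,np.round(o['joint_pos'],2),o['ft_force'])
s=cam('scene');w=cam('wrist');t=cam('top')
low=p-[0,0,.0225]
for nm,q in(('low',low),('tip',[.484,.0075,.09]),('foot',[.484,.0075,.026])): print(nm,proj(s,q).round(1),proj(w,q).round(1),proj(t,q).round(1))
for c,nm in((s,'s'),(w,'w'),(t,'t')): print(nm,blobs(c,*Y))
a=cv2.resize(s['pixels'][120:230,200:330,::-1],(472,400),interpolation=2)
b=w['pixels'][:,160:480,::-1]
cv2.imwrite(f'pics/{n}.png',np.hstack([a,b]))
E
python3 chk.py r1
```

```text
7.3 [0.4838816  0.00614983 0.16117589] [ 0.01  0.25 -0.17  1.15 -0.   -0.3 ] [ 0.5006188  -0.17943645 -0.06213808]
low [266.9 161.6] [321.  239.6] [221.9 178.7]
tip [267.1 178.8] [323.1 214.5] [226.1 181.3]
foot [267.9 200.5] [322.9 193.3] [231.7 184.5]
s [([259, 136, 17, 29, 405], [266.8, 150.6]), ([186, 182, 20, 13, 205], [195.2, 187.9]), ([237, 185, 15, 10, 117], [243.9, 189.7])]
w [([527, 204, 61, 54, 2535], [557.1, 230.1]), ([268, 210, 109, 141, 11491], [322.0, 283.2]), ([391, 213, 44, 42, 1451], [412.4, 233.3])]
t [([219, 178, 14, 11, 105], [226.0, 183.4])]
```

View pics/r1.png

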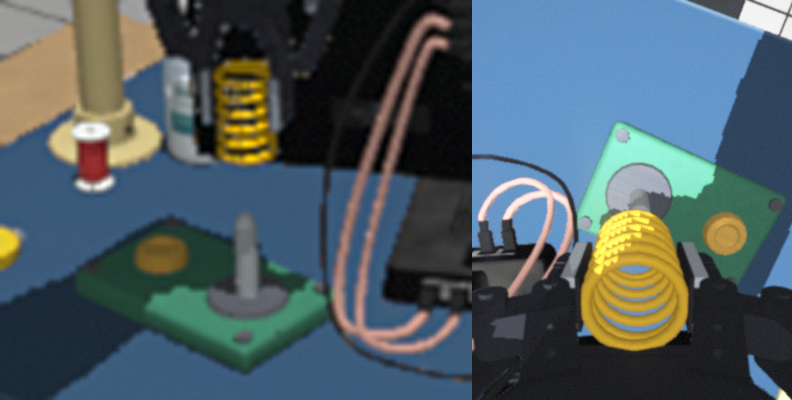

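Scene crop: the rod is at column 246–250 and the spring at 244, so they are aligned within about 2 mm. In the wrist crop the seat is at (639,195) and the spring axis at 634. The clearance is 8 mm, so I lower just over the tip and check again.

jog_arm([
  {"x": 0, "y": 1, "z": 15, "spin": 0, "fingers": 1},
  {"x": 0, "y": 1, "z": 30, "spin": 0, "fingers": 1},
  {"x": 0, "y": 1, "z": 42, "spin": 0, "fingers": 1},
  {"x": 0, "y": 1, "z": 50, "spin": 0, "fingers": 1},
  {"x": 0, "y": 1, "z": 58, "spin": 0, "fingers": 1},
  {"x": 0, "y": 1, "z": 58, "spin": 0, "fingers": 1},
])

```text
clock: 8.2
eef_pos: [0.4834, 0.008, 0.1028]
tool_rot: [-0.159, 0.987, 0.0, -0.001]
ft_force: [0.4, 0.3, -0.4]
grip_width: 0.0388
grasp_force: 60.4
```

```bash
python3 chk.py r2
```

```text
8.2 [0.48344871 0.00799942 0.10277311] [ 0.02  0.31 -0.26  1.01 -0.   -0.3 ] [ 0.39297177  0.29315799 -0.4219555 ]
low [266.9 182.2] [320.8 238.7] [226.7 182.1]
tip [267.1 178.8] [319.5 246.2] [226.1 181.3]
foot [267.9 200.5] [320.2 211.3] [231.7 184.5]
s [([259, 158, 17, 28, 385], [266.8, 171.6]), ([186, 182, 20, 13, 204], [195.3, 187.9]), ([237, 185, 14, 10, 116], [243.9, 189.7])]
w [([268, 209, 109, 142, 11504], [321.9, 282.8]), ([567, 223, 73, 65, 3647], [604.5, 254.9]), ([403, 235, 56, 52, 2177], [431.3, 259.8])]
t [([224, 181, 13, 11, 83], [230.7, 186.2])]
```

View pics/r2.png

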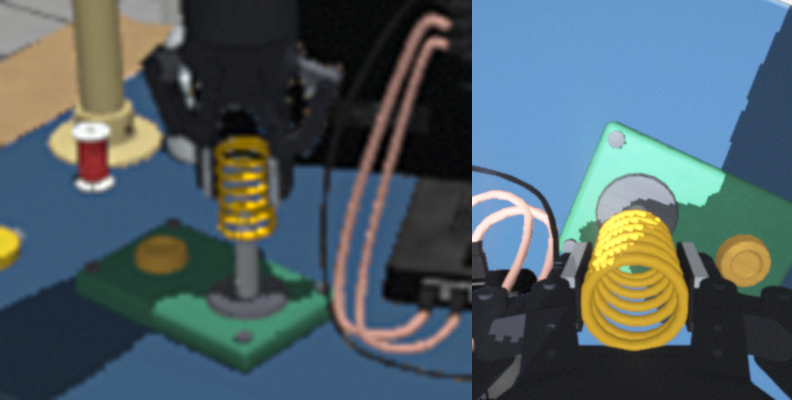

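The scene crop shows the lower end at column 246 over the rod at column 247. The wrist crop shows the spring apex at 637 and the seat centred at about 637. No contact force, so I keep lowering.

jog_arm([
  {"x": 0, "y": 0, "z": 5, "spin": 0, "fingers": 1},
  {"x": 0, "y": 0, "z": 10, "spin": 0, "fingers": 1},
  {"x": 0, "y": 0, "z": 15, "spin": 0, "fingers": 1},
  {"x": 0, "y": 0, "z": 20, "spin": 0, "fingers": 1},
  {"x": 0, "y": 0, "z": 20, "spin": 0, "fingers": 1},
])

```text
clock: 8.98
eef_pos: [0.4834, 0.0081, 0.0827]
tool_rot: [-0.159, 0.987, 0.0, -0.001]
ft_force: [0.3, -0.6, -0.4]
grip_width: 0.0389
grasp_force: 60.4
```

jog_arm([
  {"x": 0, "y": 0, "z": 5, "spin": 0, "fingers": 1},
  {"x": 0, "y": 0, "z": 10, "spin": 0, "fingers": 1},
  {"x": 0, "y": 0, "z": 15, "spin": 0, "fingers": 1},
  {"x": 0, "y": 0, "z": 20, "spin": 0, "fingers": 1},
  {"x": 0, "y": 0, "z": 24, "spin": 0, "fingers": 1},
  {"x": 0, "y": 0, "z": 24, "spin": 0, "fingers": 1},
])

```text
clock: 9.72
eef_pos: [0.4835, 0.0081, 0.0589]
tool_rot: [-0.159, 0.987, 0.0, -0.0]
ft_force: [-0.3, 0.7, -0.7]
grip_width: 0.0391
grasp_force: 60.4
```

```bash
python3 chk.py r3
```

```text
9.725 [0.48352722 0.00806185 0.05889257] [ 0.02  0.36 -0.32  0.9   0.   -0.3 ] [-0.28654853  0.66757893 -0.72162758]
low [267.5 197.1] [320.8 239.1] [230.5 184.3]
tip [267.1 178.8] [318.6 290.4] [226.1 181.3]
foot [267.9 200.5] [319.7 232.9] [231.7 184.5]
s [([260, 174, 17, 27, 373], [267.2, 187.1]), ([186, 182, 20, 13, 205], [195.2, 187.9]), ([237, 185, 15, 10, 116], [244.0, 189.7])]
w [([268, 209, 109, 143, 10554], [321.7, 283.1]), ([614, 250, 26, 67, 1189], [629.1, 283.3]), ([422, 260, 67, 36, 1543], [453.2, 277.4])]
t [([229, 184, 12, 9, 67], [234.9, 188.3])]
```

View pics/r3.png

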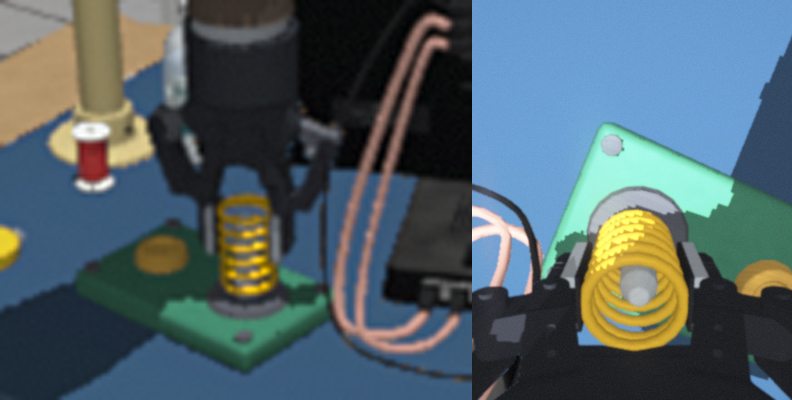

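The rod tip is visible inside the spring at (638,290) in the wrist crop, well centred. About 10 mm remain, which I lower slowly.

jog_arm([
  {"x": 0, "y": 0, "z": 3, "spin": 0, "fingers": 1},
  {"x": 0, "y": 0, "z": 6, "spin": 0, "fingers": 1},
  {"x": 0, "y": 0, "z": 8, "spin": 0, "fingers": 1},
  {"x": 0, "y": 0, "z": 9, "spin": 0, "fingers": 1},
  {"x": 0, "y": 0, "z": 9, "spin": 0, "fingers": 1},
])

```text
clock: 10.5
eef_pos: [0.4838, 0.0081, 0.0502]
tool_rot: [-0.159, 0.987, 0.0, -0.0]
ft_force: [0.1, 0.0, -1.2]
grip_width: 0.0388
grasp_force: 60.4
```

jog_arm([
  {"x": 0, "y": 0, "z": 1, "spin": 0, "fingers": 1},
  {"x": 0, "y": 0, "z": 1, "spin": 0, "fingers": 1},
  {"x": 0, "y": 0, "z": 2, "spin": 0, "fingers": 1},
  {"x": 0, "y": 0, "z": 2, "spin": 0, "fingers": 1},
])

```text
clock: 11.0
eef_pos: [0.4841, 0.0081, 0.0486]
tool_rot: [-0.159, 0.987, -0.0, 0.0]
ft_force: [-0.7, -0.4, 1.8]
grip_width: 0.039
grasp_force: 60.7
```

jog_arm([
  {"x": 0, "y": 0, "z": 1, "spin": 0, "fingers": 1},
  {"x": 0, "y": 0, "z": 1, "spin": 3, "fingers": 1},
  {"x": 0, "y": 0, "z": 1, "spin": 0, "fingers": 1},
  {"x": 0, "y": 0, "z": 1, "spin": 0, "fingers": 1},
])

```text
clock: 11.5
eef_pos: [0.4849, 0.0083, 0.0485]
tool_rot: [-0.159, 0.987, 0.0, 0.001]
ft_force: [-0.7, -0.0, 6.9]
grip_width: 0.0383
grasp_force: 60.9
```

Contact at exactly the expected seat height (0.0485 m). I let go with a partial opening, then rise.

jog_arm([
  {"x": 0, "y": 0, "z": 0, "spin": 0, "fingers": 0},
  {"x": 0, "y": 0, "z": 0, "spin": 0, "fingers": -0.2},
  {"x": 0, "y": 0, "z": 0, "spin": 0, "fingers": -0.5},
  {"x": 0, "y": 0, "z": 0, "spin": 0, "fingers": -0.5},
  {"x": 0, "y": 0, "z": 0, "spin": 0, "fingers": -0.5},
])

```text
clock: 12.12
eef_pos: [0.4838, 0.008, 0.0472]
tool_rot: [-0.159, 0.987, 0.0, -0.0]
ft_force: [0.3, 0.3, -0.7]
grip_width: 0.0643
grasp_force: 0.0
```

jog_arm([
  {"x": 0, "y": 0, "z": -10, "spin": 0, "fingers": -0.5},
  {"x": 0, "y": 0, "z": -30, "spin": 0, "fingers": -0.5},
  {"x": 0, "y": 0, "z": -60, "spin": 0, "fingers": -0.5},
  {"x": 0, "y": 0, "z": -90, "spin": 0, "fingers": -0.5},
  {"x": 0, "y": 0, "z": -120, "spin": 0, "fingers": -0.5},
  {"x": 0, "y": 0, "z": -120, "spin": 0, "fingers": -0.5},
  {"x": 0, "y": 0, "z": -120, "spin": 0, "fingers": -0.5},
])

```text
clock: 13.0
eef_pos: [0.4835, 0.0081, 0.1672]
tool_rot: [-0.159, 0.987, 0.0, -0.0]
ft_force: [-1.0, 0.8, 0.1]
grip_width: 0.064
grasp_force: 0.0
```

```bash
python3 chk.py r4
```

```text
13.0 [0.48354582 0.00805652 0.16715321] [ 0.02  0.25 -0.16  1.17 -0.   -0.3 ] [-1.02611529  0.80166345  0.08176431]
low [266.1 159.3] [320.4 240.8] [220.3 178.5]
tip [267.1 178.8] [319.8 212.6] [226.1 181.3]
foot [267.9 200.5] [320.3 192.2] [231.7 184.5]
s [([260, 177, 18, 27, 397], [268.2, 190.1]), ([186, 182, 20, 13, 204], [195.3, 187.9]), ([237, 185, 14, 10, 116], [243.9, 189.7])]
w [([293, 174, 58, 69, 2388], [321.6, 209.6]), ([521, 203, 60, 53, 2440], [550.6, 228.8]), ([387, 211, 43, 40, 1282], [408.4, 230.0])]
t [([218, 177, 24, 16, 192], [231.7, 186.0])]
```

View pics/r4.png

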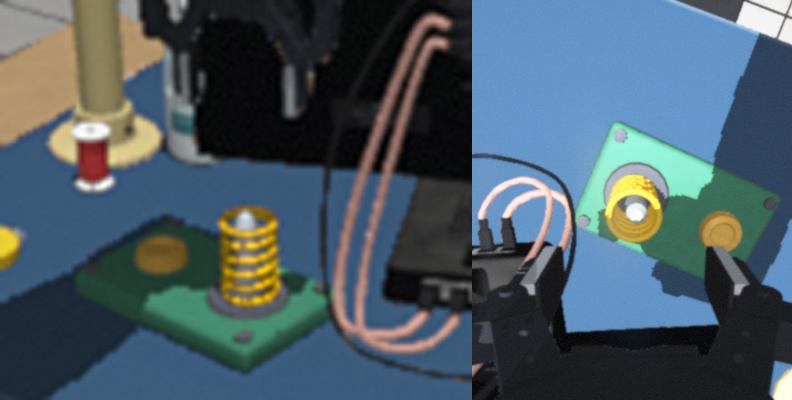

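The spring stands upright on the seat with the rod tip poking out of its top: scene crop (247,215), wrist crop (636,212). The gripper is clear.

```bash
python3 -c "
from workcell import bot; print(bot.job_done())"
```

```text
the job is handed in; nothing more can be done
None
```

The yellow spring is threaded over the guide rod and stands fully down on its seat, released with the gripper clear; the red spring was left alone, and the job was handed in at about 13 s.

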